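# Hang the rinsing basket and hold the draining post up at its second stop

### The job

Hang the wire basket of rinsed potatoes by its handle bar on the twin hook of the draining post at the far edge of the washbasin, and let go of the basket. Then take the post's grip so that its side button is squeezed in and, keeping it squeezed, pull the post straight up past its first stop to its second, the top of its travel, so that the basket drains clear above the rim. Finish while holding it there, button still in and post fully up: do not let go, keep the potatoes in the basket, and leave the tumbler, the spatula and the spoon on the rack undisturbed.

Things in the scene. Friction and masses are not known exactly. Their poses are not given: they have to be found in the camera images.
- bar (a point): middle of the basket's handle bar: a straight round steel bar, 10 mm thick, lying along the basket's y, 127 mm long between its two uprights, its centre line 140 mm above the basket's underside. Free all round; the potatoes lie about 90 mm below it. Axes: the basket's, z up
- basket_in (a point): point inside the basket, 26 mm above its underside, in the middle. The potatoes lie around it
- basket: open steel-wire basket, 90 mm (its x) by 130 mm (its y), 55 mm deep, standing in the washbasin with three potatoes in it, 0.3 to 0.5 kg in all. From the middle of each short side a 6 mm upright rises to the handle bar: the opening under the bar is 120 mm wide and 80 mm high down to the basket's rim. Origin at the centre of its underside
- hook (a point): middle of the bar when hung on the post's twin hook: two upturned 8 mm steel prongs 68 mm apart along y, pointing from the post to the robot (-x), open above. Bring the bar, lying along y, in over the tips along x, both prongs between the basket's uprights, and lower it; fingers fit between the prongs. Axes: x from here to the grip, z up. Moves up with the grip
- grip (a point): centre of the post's grip, an upright black plastic block on top of the post, 36 mm (x) by 28 mm (y) by 60 mm high; this point is midway in x and y, 28 mm below its top, 120 mm behind (+x) and 21 mm above hook. Nothing stands above it; beside it is only the fork of the hook, low on its -x side. Same axes as hook
- post (a joint): height of the post's inner tube, m: 0 down (start), 0.05 first stop, 0.10 second stop and end of travel, straight up. A spring pin locks it at each stop while the button is out; with the button in it passes the first stop freely. It takes about 5 N to pull up empty, 9 N with the basket, and with the button in it sinks if not held
- button (a joint): travel of the release button, m: 0 out, 0.005 fully in; the lock is free from 0.0035
- stand: fixed outer tube of the draining post, steel, 32 mm across and 153 mm high, standing on the worktop just outside the basin's far side and clamped to its lip; origin on its axis at the worktop. Same axes as hook
- basin: white enamel washbasin with a chipped lip, standing on the worktop: 405 mm (x) by 670 mm (y) over the lip; lip top 118 mm high, 28 mm wide; bowl floor 12 mm high; origin at the centre of its underside. A tap, 217 mm high, stands at its far left corner, a yellow tilt-out bin hangs closed under its far lip, both out of the way
- rack: slotted stainless steel rack, 410 by 190 mm, 13 mm high, lying across the right-hand part of the basin on the lip; origin at the centre of its underside
- tumbler: drinking glass, 68 mm across and 105 mm high, upright on the rack (its top 229 mm above the worktop); origin at the centre of its underside. Leave alone
- spatula: wooden spatula, 240 mm long, lying on the rack. Leave alone
- spoon: steel serving spoon, 240 mm long, lying on the rack. Leave alone
- potato0_mid (a point): centre of a potato, about 50 by 38 mm, in the basket
- potato1_mid (a point): centre of a second potato in the basket
- potato2_mid (a point): centre of a third potato in the basket
- hook_tips (a point): midway between the upturned ends of the two prongs, 36 mm out (-x) from and 15 mm above hook; the rods end 4 mm higher and farther, so the bar must come over with its centre 24 to 60 mm above hook. Each prong's saddle is flat for 15 mm to either side (x) of hook, its top 5 mm below it; behind, it rises to a cross rod 75 mm behind and 11 mm above hook. Same axes
- button_face (a point): middle of the outer face of the release button, a grey disc 18 mm across standing 6 mm out of the grip's +y face, level with grip. It goes in 5 mm along -y against a spring (4 N at first, 9 N fully in): pinch the grip along y at this height, one finger on the button, one on the opposite face (34 mm over both)
Things that resemble listed ones, but are neither listed nor needed, are in the scene too. Leave any pink look-alike of the part that bears potato0_mid alone.

How it is judged:
By the outcome, as a careful person would: the job done as asked, in the order asked, and still so for the second after the job is handed in, while the arm keeps its last pose, push and grip.
It also fails if it takes over 54 s, if anything falls off the work surface, if the arm or the gripper's body presses on something with over 40 N, if the wrist force passes 120 N, or if a joint passes its speed limit or range.

### The arm

A 6-joint arm with a two-finger parallel gripper is mounted at the origin on the work surface. World frame = base frame: x ahead of the robot, y to its left, z up, the work surface at z = 0. Lengths are in m, angles in rad, forces in N, time in s.
With the tool pointing down it reaches from about 0.15 to 0.775 m from the base axis. Payload 6.1 kg.
Tool frame: the origin (TCP) lies midway between the tips of the shut fingers; the grasp point (between the pads) lies 19 mm behind it (grip_depth is the distance from the TCP to the grasp point, in m); z points along the fingers, y is the line along which they close (so a half turn about z gives the same grasp; the last joint's range is limited). The gripper opens to 85 mm and grips with 20 to 120 N. Pads are 22 mm wide; open, the fingers measure 114 mm over their backs; the gripper's body (76 mm by 85 mm) begins 54 mm behind the grasp point. The pads swing forward as they close: fully open they stand 13 mm farther back than shut.
Start: joints at [-1.306, 0.126, -0.04, 1.405, 0, 1.571], TCP at [0.137, -0.507, 0.202] pointing down, gripper open.
Joint ranges: [-2.72, 2.72], [-0.95, 1.95], [-1.27, 1.35], [-1.78, 2.02], [-1.46, 1.47], [-3.14, 3.14]. Speed limits (rad/s): [2.39, 2.39, 3.01, 3.14, 3.14, 3.14].

### API

Orientations are given as [roll, pitch, yaw] about the fixed x, y, z axes, in that order (R = Rz(yaw) Ry(pitch) Rx(roll)).
In Python, from workcell import * gives the robot as it stands.
- The arm moves only by the shell command python3 -m creep 'ROWS'. ROWS is JSON, one flat list of numbers, 5 for each row, row after row: the finger opening in cm, from 0 to 8.54, then the shift along the tool's x, y, z in cm, then the turn about the tool's z in rad. In form: [claw, x, y, z, turn, claw, x, y, z, turn, ...]. A call has 1 to 10 rows; each row shifts and turns the commanded pose from where the row before left it, along the tool's axes as they then stand; what a row does not reach is not made up. A row lasts 1/12 s, in which the tool goes at most 41.7 mm and 7.16 degrees, less where a joint would pass 70% of its speed; a pose out of reach is approached as far as the arm can. A call is refused whole if a number of a shift passes 4.17 or a number of a turn 0.125, either way. A call with a gripper value outside its range is refused whole. The fingers move at their own pace and stop on an object; the grip force is fixed at half the most. Time passes only in rows, so rows that do not move let the fingers close. It gives the time, the measured TCP pose, the force, the opening and the grip force at its end, in the units of the state.
- get_state(): the state, without advancing time (a new reading comes with each control period).
- camera(name): name is "scene" or "side" or "wrist"; returns (picture, depth): 384x512x3 uint8, red, green, blue; 384x512 float32, m along the optical axis (not along the pixel's ray), 0 where there is no reading.
- camera_info(name): a dict with "fx", "fy", "cx", "cy" (pixels), "world_to_cam" (4x4, takes a point from world to camera coordinates). Camera axes: x right, y up, looking along -z (the intrinsics and any distortion apply to the point x, -y, -z); pixel columns grow to the right and rows downward; lengths in m; the calibration is good to about 2 mm. A picture is of the moment at which its call begins: read the wrist's pose just before it. camera_info takes no time and is no camera call; for the wrist camera it gives the pose at the moment of the call.
- finish_job(): hands the job in; it is judged then, once.
The state is a dict: "clock": time; "joint_pos": joint angles; "qd": joint speeds; "tau": joint torques, N m; "eef_pos": TCP position; "orientation": TCP orientation; "force": force on the tool from outside, world axes, zero at the start; "ft_torque": the same for the moment, N m; "grip_width": finger opening in m; "finger_force": force on a finger pad.
Only numpy, scipy, OpenCV 4.12 (cv2) and the standard library are available. Lean on these libraries where they do the work, as an engineer would, in place of code of your own. Each camera call takes 0.05 s, during which the arm holds its last target. There are 200 camera calls.

## Working session

There is one attempt and no reset: what is moved stays moved. The work goes in short steps, Python scripts to look and compute and a shell command to move; the robot and the scene stay as the last step left them, time stands still between calls to the robot, and variables do not carry over. Pictures are saved under pics/ and viewed, at most 10 in all, crops included, and the job is handed in when it is done.

```bash
ls; mkdir -p pics; cat > h.py <<'E'
from workcell import *
import numpy as np, cv2
def grab(n,save=None):
    p,d=camera(n); i=camera_info(n)
    np.savez(f'{n}.npz',p=p,d=d,W=i['world_to_cam'],k=[i['fx'],i['fy'],i['cx'],i['cy']])
    if save: cv2.imwrite(f'pics/{save}.png',p[:,:,::-1])
    return p,d,i
def load(n):
    z=np.load(f'{n}.npz'); return z['p'],z['d'],z['W'],z['k']
def pts(d,W,k):
    v,u=np.mgrid[:d.shape[0],:d.shape[1]]
    P=np.stack([(u-k[2])/k[0]*d,-(v-k[3])/k[1]*d,-d,np.ones_like(d)],-1)
    return (P@np.linalg.inv(W).T)[...,:3]
E
python3 - <<'E'
from h import *
print(get_state())
a=grab('scene','s0');b=grab('side','d0');grab('wrist','w0')
for x in(a,b): print({k:v for k,v in x[2].items()})
E
```

```text
pics
{'clock': 0.0, 'joint_pos': array([-1.30599298e+00,  1.26381651e-01, -4.06292321e-02,  1.40541463e+00,
       -3.37484346e-06,  1.57078573e+00]), 'qd': array([-0.00086948, -0.00032931, -0.00182936,  0.00075377, -0.00058349,
        0.00043094]), 'tau': array([-1.58485876e-03, -4.35906851e+01,  3.52928352e+01,  1.70696183e-02,
        3.06998090e-04, -1.10006905e-06]), 'eef_pos': array([ 0.13727808, -0.50624512,  0.20081794]), 'orientation': array([-3.13996347e+00,  3.35756835e-06,  2.64813955e-01]), 'force': array([0.8928082 , 0.83288001, 0.22794495]), 'ft_torque': array([ 0.01844475,  0.07267284, -0.01521365]), 'finger_force': 0.0, 'grip_width': 0.0853583805481559}
{'fx': 366.2279230414124, 'fy': 366.2279230414124, 'cx': 255.73484678277592, 'cy': 191.30951190877576, 'world_to_cam': array([[-0.132874  ,  0.99111457,  0.00603365,  0.00722485],
       [-0.83905654, -0.11572451,  0.53159379,  0.37848212],
       [ 0.52756859,  0.06557242,  0.84697795, -1.23510083],
       [ 0.        ,  0.        ,  0.        ,  1.        ]])}
{'fx': 497.2474421002936, 'fy': 497.2474421002936, 'cx': 255.9210107955781, 'cy': 193.41310637833425, 'world_to_cam': array([[-0.8348386 , -0.55048176, -0.00378685,  0.48395235],
       [ 0.30642914, -0.47041092,  0.82753535, -0.25702136],
       [-0.45732449,  0.68969805,  0.56140085, -0.9315972 ],
       [ 0.        ,  0.        ,  0.        ,  1.        ]])}
```

View pics/s0.png

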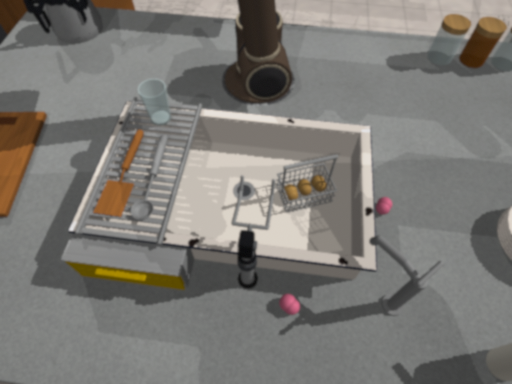

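View pics/d0.png

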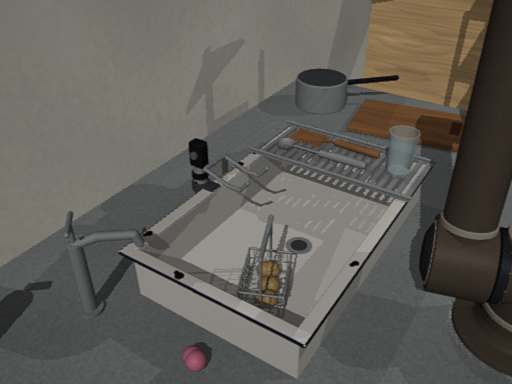

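The scene view shows the basket at about (305,185), its handle running from roughly (282,165) to (337,155), the black grip at (247,245), and the rack on the left (-y). In the side view the grip is at (198,155), the hook prongs reach to about (285,195), and the basket handle is at about (268,235). Next I measure.

```bash
python3 - <<'E'
from h import *
np.set_printoptions(precision=3,suppress=True)
for n in('scene','side'):
    p,d,W,k=load(n); P=pts(d,W,k); i=P.astype(int); p=p.astype(int)
    ok=d>0
    X,Y,Z=P[...,0],P[...,1],P[...,2]
    print(n, ok.mean())
    g=ok&(p.max(2)<60)&(Z>.12)&(Z<.3)&(X>.3)&(X<.8)
    q=P[g]; print('black',len(q),np.percentile(q,[2,50,98],axis=0))
    t=g&(Z>np.percentile(q[:,2],98)-.006); print('top',P[t].mean(0),P[t].min(0),P[t].max(0))
    o=ok&(p[...,0]>p[...,2]*1.6)&(X>.15)&(X<.5)&(Y>-.1)&(Y<.4)&(Z<.09)&(Z>.01); q=P[o]; print('pot',len(q),q.mean(0),q.min(0),q.max(0))
    b=ok&(Z>.13)&(Z<.19)&(X>.15)&(X<.55)&(Y>.0)&(Y<.33); q=P[b]; print('bar',len(q));
    v,u=np.nonzero(b)
    for r in list(zip(u,v,q))[::max(1,len(q)//25)]: print(r[0],r[1],r[2])
    b=ok&(Z>.13)&(Z<.2)&(X>.4)&(X<.62)&(Y>-.12)&(Y<.12); q=P[b]; print('hook',len(q));v,u=np.nonzero(b)
    for r in list(zip(u,v,q))[::max(1,len(q)//30)]: print(r[0],r[1],r[2])
E
```

```text
scene 0.9958953857421875
black 613 [[0.674 0.05  0.122]
 [0.703 0.068 0.195]
 [0.71  0.387 0.229]]
top [0.692 0.066 0.227] [0.673 0.054 0.224] [0.708 0.078 0.231]
pot 473 [0.44  0.182 0.045] [0.382 0.129 0.01 ] [0.479 0.234 0.055]
bar 1096
286 66 [0.156 0.095 0.19 ]
281 70 [0.165 0.083 0.183]
285 71 [0.165 0.094 0.18 ]
287 72 [0.16  0.099 0.173]
289 73 [0.159 0.105 0.169]
290 74 [0.156 0.108 0.164]
291 75 [0.156 0.111 0.161]
250 77 [0.187 0.001 0.167]
251 78 [0.191 0.004 0.168]
252 79 [0.193 0.007 0.166]
253 80 [0.19 0.01 0.16]
254 81 [0.192 0.013 0.16 ]
255 82 [0.194 0.016 0.158]
256 83 [0.194 0.018 0.154]
259 84 [0.192 0.027 0.151]
263 85 [0.193 0.038 0.15 ]
270 86 [0.185 0.056 0.141]
279 87 [0.179 0.081 0.135]
261 89 [0.191 0.032 0.132]
331 157 [0.421 0.228 0.155]
330 159 [0.426 0.226 0.153]
320 161 [0.435 0.203 0.153]
310 163 [0.444 0.18  0.153]
304 165 [0.451 0.166 0.151]
292 168 [0.461 0.139 0.148]
274 186 [0.541 0.104 0.187]
hook 298
283 167 [0.465 0.118 0.154]
243 176 [0.532 0.035 0.197]
241 179 [0.536 0.031 0.191]
273 180 [0.534 0.1   0.198]
240 182 [0.541 0.03  0.186]
242 1
[... 2016 characters left out ...]

264 170 [0.534 0.037 0.193]
250 171 [0.573 0.033 0.176]
247 172 [0.58  0.034 0.171]
261 172 [0.543 0.035 0.184]
253 173 [0.565 0.032 0.173]
263 173 [0.541 0.031 0.18 ]
258 174 [0.551 0.035 0.177]
254 175 [0.561 0.034 0.17 ]
215 176 [0.616 0.1   0.183]
215 177 [0.611 0.105 0.185]
220 178 [0.604 0.098 0.181]
220 180 [0.601 0.103 0.18 ]
224 181 [0.593 0.099 0.179]
248 182 [0.533 0.099 0.197]
246 183 [0.536 0.102 0.195]
229 184 [0.582 0.097 0.174]
227 185 [0.583 0.103 0.174]
247 185 [0.533 0.102 0.192]
234 186 [0.57  0.096 0.173]
230 187 [0.576 0.102 0.172]
242 187 [0.545 0.102 0.183]
236 188 [0.561 0.101 0.173]
233 189 [0.568 0.103 0.17 ]
243 189 [0.544 0.1   0.177]
239 191 [0.553 0.102 0.17 ]
```

```bash
python3 - <<'E'
from h import *
a,_,_,_=load('scene');b,_,_,_=load('side')
A=cv2.resize(a[140:300,210:350],None,fx=2.85,fy=2.85,interpolation=cv2.INTER_CUBIC)
B=cv2.resize(b[125:315,170:310],None,fx=2.4,fy=2.4,interpolation=cv2.INTER_CUBIC)
C=np.zeros((460,A.shape[1]+B.shape[1],3),np.uint8);C[:A.shape[0],:A.shape[1]]=A;C[:B.shape[0],A.shape[1]:]=B
cv2.imwrite('pics/c1.png',C[:,:,::-1]);print(C.shape,A.shape)
E
```

```text
(460, 735, 3) (456, 399, 3)
```

View pics/c1.png

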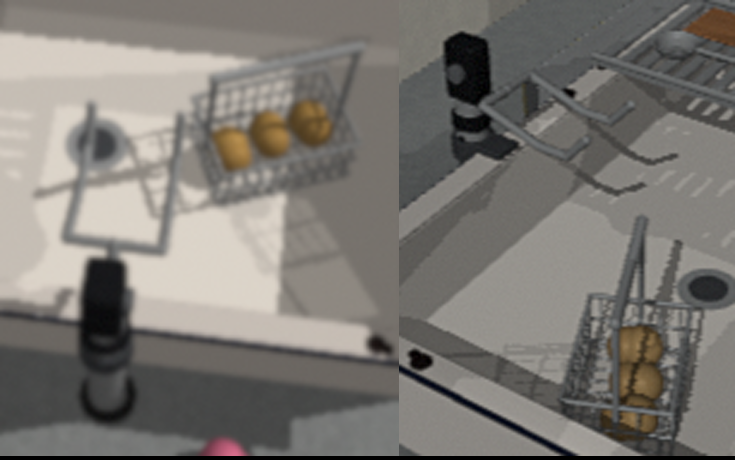

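The crop shows the prong tips at (90,105) and (180,115) and the handle running (215,80)–(365,45). The button is a grey disc on the grip's +y face. Heights match what is given: bar about 0.152, saddle tops about 0.173–0.176, grip top about 0.229. Fitting precise lines next.

```bash
cat > fit.py <<'E'
from h import *
np.set_printoptions(precision=4,suppress=True)
def bar(lo=.146,hi=.165,box=(.38,.5,.1,.27),names=('scene','side')):
    for n in names:
        p,d,W,k=load(n);P=pts(d,W,k)
        X,Y,Z=P[...,0],P[...,1],P[...,2]
        q=P[(d>0)&(Z>lo)&(Z<hi)&(X>box[0])&(X<box[1])&(Y>box[2])&(Y<box[3])]
        for _ in range(3):
            vx,vy,x0,y0=cv2.fitLine(q[:,:2].astype(np.float32),cv2.DIST_L1,0,.01,.01).ravel()
            r=(q[:,:2]-[x0,y0])@[-vy,vx]; q=q[abs(r)<.009]
        s=(q[:,:2]-[x0,y0])@[vx,vy]; a,b=s.min(),s.max()
        print(n,len(q),'len',b-a,'mid',x0+vx*(a+b)/2,y0+vy*(a+b)/2,'dirdeg',np.degrees(np.arctan2(vy,vx)),'z',np.percentile(q[:,2],[5,50,95]))
if __name__=='__main__':
    bar()
    for n in('scene','side'):
        p,d,W,k=load(n);P=pts(d,W,k);X,Y,Z=P[...,0],P[...,1],P[...,2]
        for a,b in((.015,.05),(.085,.12)):
            m=(d>0)&(Z>.16)&(Z<.205)&(X>.52)&(X<.612)&(Y>a)&(Y<b);q=P[m]
            f=np.polyfit(q[:,0],q[:,1],1);s=q[(q[:,0]>.56)&(q[:,0]<.58)]
            print(n,'prong y@.57',np.polyval(f,.571),'slope',f[0],'xmin',q[:,0].min(),'zmax',q[:,2].max(),'saddle z',s[:,2].mean(),s[:,2].max())
        m=(d>0)&(Z>.16)&(Z<.24)&(X>.62)&(X<.635)&(Y>0)&(Y<.13);print('cross rod',P[m].mean(0) if m.any() else 0)
        m=(d>0)&(Z>.226)&(Z<.24)&(X>.6)&(X<.75)&(Y>0)&(Y<.13);print('grip top',np.percentile(P[m],[3,50,97],axis=0))
        m=(d>0)&(Z>.19)&(Z<.22)&(X>.66)&(X<.72)&(Y>.02)&(Y<.13);print('grip side',np.percentile(P[m],[2,50,98],axis=0))
E
python3 fit.py
```

```text
scene 237 len 0.13311342515155844 mid 0.4425494815294785 0.18053022898138382 dirdeg -66.56257 z [0.1507 0.1555 0.1581]
side 265 len 0.135245467775727 mid 0.4385176276113207 0.18075385130825522 dirdeg -67.04826 z [0.1528 0.1565 0.1586]
scene prong y@.57 0.032333682080024184 slope -0.008613759367320742 xmin 0.5290102263297949 zmax 0.19787999954701296 saddle z 0.17327475078193313 0.17627916623930995
scene prong y@.57 0.09995116440763514 slope -0.011166070042942604 xmin 0.5317500303934892 zmax 0.19838973959079997 saddle z 0.17322551624307023 0.17565156726690645
cross rod [0.6275 0.0648 0.188 ]
grip top [[0.674  0.0533 0.2262]
 [0.6898 0.0651 0.2278]
 [0.7047 0.0769 0.2299]]
grip side [[0.6761 0.0524 0.1926]
 [0.706  0.0717 0.2062]
 [0.7075 0.0844 0.2194]]
side prong y@.57 0.03374041853382759 slope -0.018691933379956165 xmin 0.5301578867920145 zmax 0.19897423885528032 saddle z 0.1725611188691477 0.17617451649003035
side prong y@.57 0.10156082035723556 slope -0.012894637879592523 xmin 0.5296016504882107 zmax 0.1981378899660159 saddle z 0.17262030076495963 0.17636577886013838
cross rod [0.6278 0.0701 0.1872]
grip top [[0.6711 0.0539 0.2263]
 [0.6868 0.0674 0.2282]
 [0.7045 0.0774 0.2302]]
grip side [[0.6698 0.0544 0.1908]
 [0.6777 0.0767 0.2063]
 [0.704  0.0848 0.2193]]
```

```bash
cat > to.py <<'E'
import sys; from h import *
from scipy.spatial.transform import Rotation as R
s=get_state(); t=np.array(eval(sys.argv[1])); y=float(sys.argv[2])
r=R.from_euler('xyz',s['orientation']); 
print('t',round(s['clock'],2),'pos',s['eef_pos'].round(4),'rpy',s['orientation'].round(4),'shift cm',(r.inv().apply(t-s['eef_pos'])*100).round(2),'turn',round(-(y-s['orientation'][2]),4),'F',s['force'].round(1),'w',round(s['grip_width'],4),'ff',s['finger_force'].round(1),'j',s['joint_pos'].round(2))
E
python3 -m creep '[8.5,0,0,-3.3,0.125, 8.5,0,0,-3.3,0.125, 8.5,0,0,-3.3,0.125, 8.5,0,0,-3.3,0.125, 8.5,0,0,0,0.125, 8.5,0,0,0,0.125, 8.5,0,0,0,0.125, 8.5,0,0,0,0.125, 8.5,0,0,0,0.125, 8.5,0,0,0,0.125]'
python3 to.py '[.44,.1806,.2]' -1.166
```

```text
clock: 0.98
eef_pos: [0.1374, -0.5066, 0.3333]
orientation: [-3.141, 0.001, -0.991]
force: [-0.1, -0.1, 0.9]
grip_width: 0.085
finger_force: 0.0Traceback (most recent call last):
  File "to.py", line 5, in <module>
    print('t',round(s['clock'],2),'pos',s['eef_pos'].round(4),'rpy',s['orientation'].round(4),'shift cm',(r.inv().apply(t-s['eef_pos'])*100).round(2),'turn',round(-(y-s['orientation'][2]),4),'F',s['force'].round(1),'w',round(s['grip_width'],4),'ff',s['finger_force'].round(1),'j',s['joint_pos'].round(2))
                                                                                                                                                                                                                                                         ^^^^^^^^^^^^^^^^^^^^^^^
AttributeError: 'float' object has no attribute 'round'
```

```bash
sed -i "s/s\['finger_force'\].round(1)/s['finger_force']/" to.py
python3 -m creep '[8.5,0,0,0,0.1, 8.5,0,0,0,0.075, 8.5,0,0,0,0]' >/dev/null
python3 to.py '[.44,.1806,.2]' -1.166
```

```text
t 1.23 pos [ 0.1374 -0.5066  0.3333] rpy [-3.1415e+00  6.0000e-04 -1.1620e+00] shift cm [-51.02 -55.08  13.37] turn 0.004 F [-0.8  0.3  0.6] w 0.0853 ff 0.0 j [-1.31  0.17  0.3   1.71  0.    3.  ]
```

```bash

python3 -m creep '[8.5,0,0,0,-0.125,8.5,0,0,0,-0.125,8.5,0,0,0,-0.125,8.5,0,0,0,-0.125,8.5,0,0,0,-0.125,8.5,0,0,0,-0.125,8.5,0,0,0,-0.125,8.5,0,0,0,-0.125,8.5,0,0,0,-0.125,8.5,0,0,0,-0.125]' >/dev/null
python3 -m creep '[8.5,0,0,0,-0.125,8.5,0,0,0,-0.125,8.5,0,0,0,-0.125,8.5,0,0,0,-0.125,8.5,0,0,0,-0.125,8.5,0,0,0,-0.125,8.5,0,0,0,-0.125,8.5,0,0,0,-0.125,8.5,0,0,0,-0.125,8.5,0,0,0,-0.125]' >/dev/null
python3 -m creep '[8.5,0,0,0,-0.125,8.5,0,0,0,-0.125,8.5,0,0,0,-0.125,8.5,0,0,0,-0.125,8.5,0,0,0,-0.125,8.5,0,0,0,0]' >/dev/null
python3 to.py '[.44,.1806,.2]' 1.975
```

```text
t 3.4 pos [ 0.1374 -0.5066  0.3334] rpy [ 3.1415e+00 -4.0000e-04  1.9700e+00] shift cm [51.55 54.59 13.36] turn -0.005 F [-0.1 -0.6 -0. ] w 0.0853 ff 0.0 j [-1.31  0.17  0.3   1.71 -0.   -0.13]
```

```bash

python3 -m creep '[8.5,2.4,2.5,0,0,8.5,2.4,2.5,0,0,8.5,2.4,2.5,0,0,8.5,2.4,2.5,0,0,8.5,2.4,2.5,0,0,8.5,2.4,2.5,0,0,8.5,2.4,2.5,0,0,8.5,2.4,2.5,0,0,8.5,2.4,2.5,0,0,8.5,2.4,2.5,0,0]' >/dev/null
python3 -m creep '[8.5,2.4,2.5,0,0,8.5,2.4,2.5,0,0,8.5,2.4,2.5,0,0,8.5,2.4,2.5,0,0,8.5,2.4,2.5,0,0,8.5,2.4,2.5,0,0,8.5,2.4,2.5,0,0,8.5,2.4,2.5,0,0,8.5,2.4,2.5,0,0,8.5,2.4,2.5,0,0]' >/dev/null
python3 -m creep '[8.5,1.8,2.3,0,0,8.5,1.7,2.3,0,0,8.5,0,0,0,0,8.5,0,0,0,0]'
python3 to.py '[.44,.1806,.22]' 1.975
python3 - <<'E'
from h import *
grab('wrist','w1')
import fit
fit.bar(box=(.38,.5,.1,.27),names=('wrist',))
E
```

```text
clock: 5.4
eef_pos: [0.4441, 0.1794, 0.3325]
orientation: [-3.139, 0.0, 1.965]
force: [-1.3, -0.9, -0.7]
grip_width: 0.0848
finger_force: 0.0
t 5.4 pos [0.4441 0.1794 0.3325] rpy [-3.1394e+00  1.0000e-04  1.9653e+00] shift cm [ 0.27 -0.31 11.25] turn -0.0097 F [-1.3 -0.9 -0.7] w 0.0848 ff 0.0 j [ 0.38  0.08  0.2   1.69 -0.    1.56]
wrist 1010 len 0.13492650859318223 mid 0.43873886744238805 0.18003664882167986 dirdeg -67.19047 z [0.1547 0.1575 0.1591]
```

View pics/w1.png

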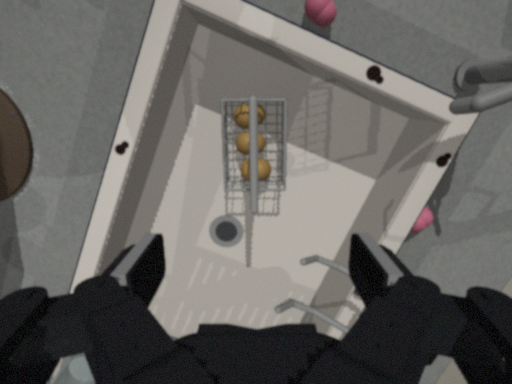

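The wrist view shows the bar vertical at column 253, rows 97–210. The bar mid agrees with the fixed cameras within 2 mm, so I descend to TCP z 0.133 and close.

```bash

python3 -m creep '[8.5,0.3,-0.4,3,-0.006,8.5,0,0,3,0,8.5,0,0,3,0,8.5,0,0,3,0,8.5,0,0,3,0,8.5,0,0,2,0,8.5,0,0,2,0,8.5,0,0,0.9,0,8.5,0,0,0,0,8.5,0,0,0,0]'
python3 to.py '[.439,.1803,.133]' 1.9705
```

```text
clock: 6.28
eef_pos: [0.4389, 0.1791, 0.1354]
orientation: [3.141, 0.0, 1.969]
force: [0.3, 0.4, 0.4]
grip_width: 0.085
finger_force: 0.0
t 6.28 pos [0.4389 0.1791 0.1354] rpy [3.1411e+00 1.0000e-04 1.9695e+00] shift cm [0.11 0.05 0.24] turn -0.001 F [0.3 0.4 0.4] w 0.085 ff 0.0 j [ 0.39  0.04 -0.28  1.25 -0.    1.56]
```

```bash

python3 -m creep '[8.5,0.1,0,0.2,0,4,0,0,0,0,2,0,0,0,0,0.5,0,0,0,0,0.5,0,0,0,0,0.5,0,0,0,0,0.5,0,0,0,0,0.5,0,0,0,0]'
python3 -m creep '[0.5,0,0,0,0,0.5,0,0,0,0,0.5,0,0,0,0,0.5,0,0,0,0]'
python3 to.py '[.439,.1803,.133]' 1.9705
```

```text
clock: 6.95
eef_pos: [0.4386, 0.1806, 0.1326]
orientation: [-3.142, -0.0, 1.971]
force: [-0.3, 0.1, 0.5]
grip_width: 0.0052
finger_force: 0.0
clock: 7.28
eef_pos: [0.4386, 0.1806, 0.1326]
orientation: [-3.142, -0.0, 1.971]
force: [0.3, -0.3, -0.4]
grip_width: 0.0051
finger_force: 0.0
t 7.28 pos [0.4386 0.1806 0.1326] rpy [-3.1415 -0.      1.9708] shift cm [-0.04  0.02 -0.04] turn 0.0003 F [ 0.3 -0.3 -0.4] w 0.0051 ff 0.0 j [ 0.39  0.04 -0.28  1.25  0.    1.56]
```

The fingers reached 5 mm with no force, so they don't hold the bar. I look again.

```bash

python3 - <<'E'
from h import *
grab('wrist'); grab('side'); grab('scene')
import fit
for n in('side','scene'):
    try: fit.bar(box=(.36,.52,.08,.27),lo=.14,hi=.17,names=(n,))
    except Exception as e: print(e)
a=load('side')[0][170:330,190:350];b=load('wrist')[0]
A=cv2.resize(a,(400,400),interpolation=cv2.INTER_CUBIC);B=cv2.resize(b,(400,300))
C=np.zeros((400,800,3),np.uint8);C[:,:400]=A;C[:300,400:]=B
cv2.imwrite('pics/c2.png',C[:,:,::-1])
E
```

```text
side 192 len 0.09342712290031485 mid 0.4310648281446867 0.20073298164410971 dirdeg -64.68448 z [0.1471 0.1563 0.1675]
scene 207 len 0.1346782314275004 mid 0.4426249961792796 0.180885844313569 dirdeg -67.15861 z [0.1489 0.1553 0.1586]
```

View pics/c2.png

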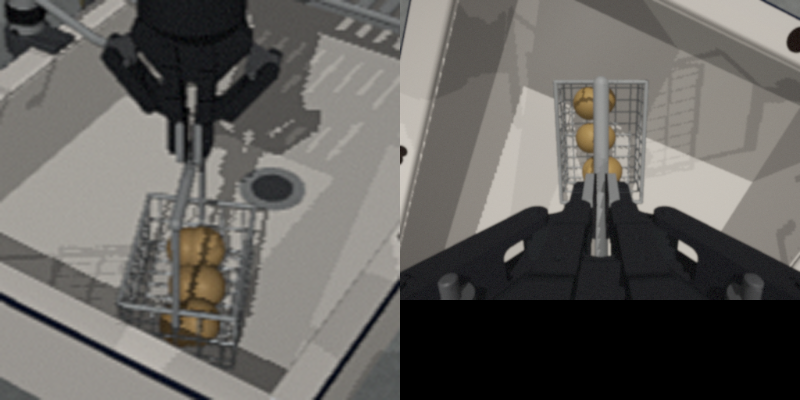

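The bar seems to lie between the fingers: it passes through the gap at (600,190) in the wrist view and the fingers straddle it in the side view. I command fully shut to see.

```bash

python3 -m creep '[0,0,0,0,0,0,0,0,0,0,0,0,0,0,0,0,0,0,0,0]'
python3 - <<'E'
from h import *
p,d,i=grab('wrist'); W=i['world_to_cam'];k=[i['fx'],i['fy'],i['cx'],i['cy']]
P=pts(d,W,k)
for name,q in (('TCP',[.4386,.1806,.1326]),('grasp',[.4386,.1806,.1516]),('bar',[.4390,.1803,.1525])):
    c=W@np.r_[q,1]; print(name,k[2]+k[0]*c[0]/-c[2],k[3]+k[1]*c[1]/c[2],-c[2])
for r in range(140,330,10): print(r,[tuple((P[r,c]*1000).astype(int)) for c in (248,256,264)],p[r,256])
E
```

```text
clock: 7.77
eef_pos: [0.4386, 0.1806, 0.1326]
orientation: [-3.142, -0.0, 1.971]
force: [-0.0, 0.4, 0.8]
grip_width: 0.0001
finger_force: 0.0
TCP 256.1369225092441 217.02921932819456 0.18474304661828272
grasp 256.0648778405722 230.03415935707517 0.16643890861268307
bar 256.53227254576694 231.46951708232717 0.1656876468044003
140 [(np.int64(416), np.int64(223), np.int64(154)), (np.int64(419), np.int64(225), np.int64(157)), (np.int64(423), np.int64(227), np.int64(156))] [153 153 151]
150 [(np.int64(417), np.int64(219), np.int64(154)), (np.int64(421), np.int64(221), np.int64(156)), (np.int64(425), np.int64(222), np.int64(156))] [152 153 150]
160 [(np.int64(419), np.int64(214), np.int64(154)), (np.int64(423), np.int64(216), np.int64(158)), (np.int64(426), np.int64(218), np.int64(156))] [151 152 149]
170 [(np.int64(421), np.int64(210), np.int64(155)), (np.int64(425), np.int64(212), np.int64(157)), (np.int64(428), np.int64(213), np.int64(156))] [151 151 149]
180 [(np.int64(423), np.int64(205), np.int64(154)), (np.int64(427), np.int64(207), np.int64(157)), (np.int64(431), np.int64(208), np.
[... 1542 characters left out ...]
4(200)), (np.int64(437), np.int64(190), np.int64(214))] [37 36 38]
290 [(np.int64(434), np.int64(183), np.int64(211)), (np.int64(440), np.int64(177), np.int64(200)), (np.int64(439), np.int64(185), np.int64(211))] [37 33 36]
300 [(np.int64(435), np.int64(180), np.int64(212)), (np.int64(441), np.int64(173), np.int64(201)), (np.int64(441), np.int64(180), np.int64(210))] [37 37 41]
310 [(np.int64(437), np.int64(175), np.int64(211)), (np.int64(456), np.int64(138), np.int64(157)), (np.int64(443), np.int64(177), np.int64(210))] [107 109 106]
320 [(np.int64(439), np.int64(172), np.int64(212)), (np.int64(459), np.int64(132), np.int64(156)), (np.int64(444), np.int64(174), np.int64(212))] [109 109 106]
```

```bash

python3 - <<'E'
from h import *
p,d,i=grab('side')
a=p[150:290,190:330];b=load('wrist')[0][120:320,180:332]
A=cv2.resize(a,(400,400),interpolation=cv2.INTER_CUBIC);B=cv2.resize(b,(390,513),interpolation=cv2.INTER_CUBIC)
C=np.zeros((513,790,3),np.uint8);C[:400,:400]=A;C[:,400:]=B
cv2.imwrite('pics/c3.png',C[:,:,::-1])
E
```

```text
(no output)
```

View pics/c3.png

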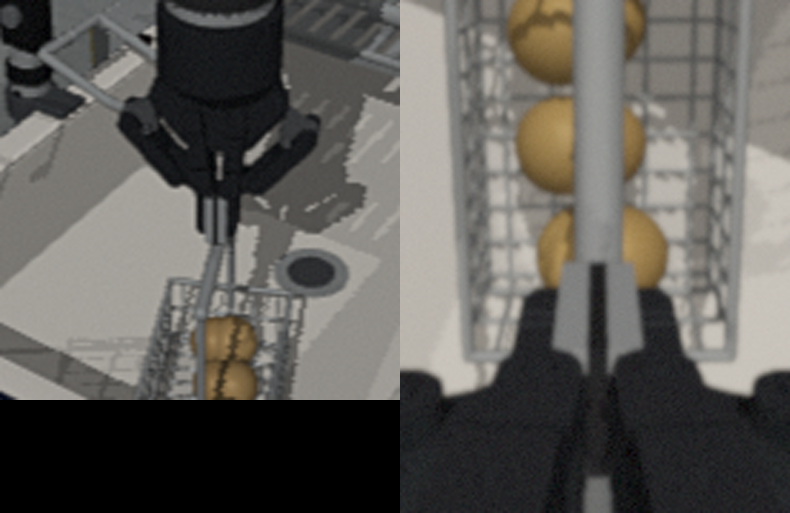

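The shut finger tips end on top of the bar (wrist crop (600,265)) rather than around it. I check the real tip height with the fixed cameras.

```bash

python3 - <<'E'
from h import *
grab('scene')
for n in('side','wrist','scene'):
    p,d,W,k=load(n);P=pts(d,W,k);D=np.linalg.norm(P[...,:2]-[.4386,.1806],axis=-1)
    m=(d>0)&(D<.025)&(P[...,2]>.10)&(P[...,2]<.23)
    v,u=np.nonzero(m); z=P[m][:,2]; c=p[m].max(1)
    print(n,'zhist',np.histogram(z,np.arange(.10,.231,.01)),'rows',v.min(),v.max(),u.min(),u.max())
    if n=='side':
        for r in range(v.min(),v.max()+1,3):
            cc=u[v==r]; 
            if len(cc): x=int(np.median(cc)); print(r,x,len(cc),P[r,x].round(3),p[r,x])
E
```

```text
side zhist (array([  0,   0,   0,   0,   0,  50,  16,  66,  70,  69,  84, 153,  57]), array([0.1 , 0.11, 0.12, 0.13, 0.14, 0.15, 0.16, 0.17, 0.18, 0.19, 0.2 ,
       0.21, 0.22, 0.23])) rows 203 244 252 279
203 269 2 [0.426 0.191 0.241] [21 21 24]
206 263 8 [0.441 0.186 0.226] [14 14 15]
209 263 24 [0.439 0.189 0.222] [20 17 17]
212 264 24 [0.442 0.181 0.209] [ 7 11 12]
215 266 23 [0.433 0.188 0.211] [16 17 19]
218 265 16 [0.437 0.185 0.201] [27 29 29]
221 265 16 [0.435 0.189 0.197] [38 38 38]
224 265 16 [0.435 0.188 0.19 ] [36 36 37]
227 265 16 [0.435 0.189 0.184] [40 40 40]
230 265 15 [0.435 0.189 0.177] [38 38 38]
233 264 8 [0.438 0.186 0.167] [72 73 74]
236 265 6 [0.438 0.184 0.158] [97 99 98]
239 264 6 [0.436 0.19  0.156] [98 99 99]
242 263 6 [0.433 0.199 0.157] [105 106 107]
wrist zhist (array([   0,    0,    0,    0,    0,  647,   75,  507,  642,  582, 1486,
       2807,  764]), array([0.1 , 0.11, 0.12, 0.13, 0.14, 0.15, 0.16, 0.17, 0.18, 0.19, 0.2 ,
       0.21, 0.22, 0.23])) rows 188 327 178 333
scene zhist (array([ 0,  0,  0,  0,  2, 66,  4, 28, 26, 10, 20, 46, 22]), array([0.1 , 0.11, 0.12, 0.13, 0.14, 0.15, 0.16, 0.17, 0.18, 0.19, 0.2 ,
       0.21, 0.22, 0.23])) rows 138 166 301 321
```

Both fixed cameras put the shut tips at about z 0.168, while the reported TCP is 0.133. The fingertips therefore end about 35 mm behind the reported TCP, and I trust the vision. Before going deeper I measure the gripper's real profile for clearance.

```bash

python3 - <<'E'
from h import *
y=1.971;ax=np.array([np.cos(y),np.sin(y)]);ay=np.array([np.sin(y),-np.cos(y)])
i=camera_info('wrist');print('cam pos',np.linalg.inv(i['world_to_cam'])[:3,3])
Q=[]
for n in('side','wrist','scene'):
    p,d,W,k=load(n);P=pts(d,W,k);r=P[...,:2]-[.4386,.1806]
    a,b=r@ax,r@ay;z=P[...,2]
    m=(d>0)&(abs(a)<.06)&(abs(b)<.08)&(z>.16)&(z<.29)
    Q.append(np.stack([a[m],b[m],z[m]],1))
    q=Q[-1]; print(n)
    for z0 in np.arange(.16,.29,.01):
        s=q[(q[:,2]>=z0)&(q[:,2]<z0+.01)]
        if len(s)>3: print(round(z0,2),len(s),'tx',np.percentile(s[:,0],[2,98]).round(3),'ty',np.percentile(s[:,1],[2,98]).round(3))
E
```

```text
cam pos [0.41250769 0.24320818 0.30548625]
side
0.16 17 tx [0.006 0.04 ] ty [-0.006  0.007]
0.17 66 tx [-0.007  0.012] ty [-0.013  0.013]
0.18 70 tx [-0.004  0.012] ty [-0.013  0.013]
0.19 69 tx [-0.005  0.011] ty [-0.013  0.013]
0.2 91 tx [-0.008  0.013] ty [-0.024  0.026]
0.21 234 tx [-0.011  0.013] ty [-0.032  0.034]
0.22 192 tx [-0.012  0.015] ty [-0.041  0.041]
0.23 226 tx [-0.012  0.017] ty [-0.048  0.05 ]
0.24 261 tx [0.002 0.017] ty [-0.055  0.057]
0.25 378 tx [-0.012  0.018] ty [-0.06  0.06]
0.26 290 tx [-0.004  0.019] ty [-0.048  0.048]
0.27 224 tx [-0.006  0.017] ty [-0.041  0.04 ]
0.28 50 tx [-0.006  0.011] ty [-0.037  0.037]
wrist
0.16 75 tx [0.006 0.011] ty [-0.011  0.01 ]
0.17 507 tx [0.006 0.011] ty [-0.012  0.013]
0.18 642 tx [0.006 0.011] ty [-0.013  0.013]
0.19 582 tx [-0.007  0.012] ty [-0.012  0.013]
0.2 1570 tx [-0.009  0.014] ty [-0.024  0.025]
0.21 5365 tx [-0.008  0.014] ty [-0.035  0.035]
0.22 5080 tx [-0.008  0.017] ty [-0.042  0.042]
0.23 10198 tx [-0.005  0.018] ty [-0.049  0.049]
0.24 13250 tx [0.003 0.018] ty [-0.055  0.055]
0.25 8882 tx [0.008 0.02 ] ty [-0.053  0.053]
0.26 1599 tx [0.019 0.021] ty [-0.018  0.019]
scene
0.16 4 tx [-0.012 -0.008] ty [-0.004  0.007]
0.17 28 tx [-0.012  0.004] ty [-0.004  0.015]
0.18 26 tx [-0.012  0.003] ty [-0.006  0.014]
0.19 10 tx [-0.012 -0.007] ty [-0.002  0.013]
0.2 22 tx [-0.014 -0.008] ty [-0.019  0.023]
0.21 65 tx [-0.014  0.007] ty [-0.032  0.032]
0.22 43 tx [-0.017  0.008] ty [-0.042  0.04 ]
0.23 54 tx [-0.018 -0.006] ty [-0.038  0.049]
0.24 58 tx [-0.018  0.01 ] ty [-0.016  0.061]
0.25 127 tx [-0.02   0.011] ty [-0.007  0.062]
0.26 89 tx [-0.02   0.004] ty [0.01  0.052]
0.27 61 tx [-0.018  0.008] ty [0.015 0.044]
0.28 36 tx [-0.012  0.008] ty [0.029 0.039]
```

The gripper centreline is true (±12 mm about the reported x,y), so only z is off: the real tip is reported z + 35 mm. I open, go 34 mm lower and close.

```bash

python3 -m creep '[6,0,0,0,0,6,0,0,0,0,6,0,0,0,0,6,0,0,0,0,6,0,0,0,0,6,0,0,1.2,0,6,0,0,1.2,0,6,0,0,1,0,6,0,0,0,0,6,0,0,0,0]'
python3 -m creep '[3,0,0,0,0,1,0,0,0,0,0,0,0,0,0,0,0,0,0,0,0,0,0,0,0,0,0,0,0,0,0,0,0,0,0,0,0,0,0,0]'
python3 to.py '[.439,.1803,.098]' 1.9705
```

```text
clock: 8.75
eef_pos: [0.4382, 0.1804, 0.0982]
orientation: [-3.14, -0.0, 1.971]
force: [-0.7, 0.7, 1.0]
grip_width: 0.0602
finger_force: 0.0
clock: 9.42
eef_pos: [0.439, 0.1808, 0.0992]
orientation: [3.141, -0.0, 1.971]
force: [-0.6, -0.2, 4.9]
grip_width: 0.0081
finger_force: 58.5
t 9.42 pos [0.439  0.1808 0.0992] rpy [ 3.1405 -0.      1.9709] shift cm [-0.04 -0.02  0.12] turn 0.0004 F [-0.6 -0.2  4.9] w 0.0081 ff 58.50535333156586 j [ 0.39  0.05 -0.35  1.17  0.    1.56]
```

```bash

python3 -m creep '[0,0,0,-0.4,0,0,0,0,-0.8,0,0,0,0,-0.9,0,0,0,0,-0.9,0,0,0,0,-0.9,0,0,0,0,-0.9,0,0,0,0,-0.9,0,0,0,0,-0.9,0,0,0,0,-0.6,0,0,0,0,-0.3,0]'
python3 -m creep '[0,0,0,0,0.04,0,0,0,0,0.06,0,0,0,0,0.06,0,0,0,0,0.06,0,0,0,0,0.06,0,0,0,0,0.06,0,0,0,0,0.05,0,0,0,0,0.02,0,0,0,0,0]'
python3 to.py '[.465,.067,.171]' 1.559
```

```text
clock: 10.25
eef_pos: [0.4391, 0.1808, 0.1749]
orientation: [3.14, 0.0, 1.971]
force: [-0.7, 0.2, -2.3]
grip_width: 0.0085
finger_force: 58.5
clock: 11.0
eef_pos: [0.4385, 0.1806, 0.1735]
orientation: [-3.141, 0.0, 1.561]
force: [-0.4, -0.6, -4.2]
grip_width: 0.0084
finger_force: 58.5
t 11.0 pos [0.4385 0.1806 0.1735] rpy [-3.1412e+00  2.0000e-04  1.5609e+00] shift cm [-11.33   2.76   0.25] turn 0.0019 F [-0.4 -0.6 -4.2] w 0.0084 ff 58.45318615436554 j [ 0.39  0.03 -0.2   1.34  0.    1.97]
```

```bash

python3 -m creep '[0,-0.3,0.1,0,0,0,-0.7,0.2,0,0,0,-1.1,0.3,0,0,0,-1.3,0.3,0,0,0,-1.5,0.3,0,0,0,-1.5,0.3,0,0,0,-1.5,0.4,0,0,0,-1.4,0.3,0,0,0,-1.1,0.3,0,0,0,-0.6,0.2,0,0]' >/dev/null
python3 -m creep '[0,-0.3,0.1,0,0,0,0,0,0,0,0,0,0,0,0,0,0,0,0,0]'
python3 to.py '[.57,.067,.171]' 1.559
python3 - <<'E'
from h import *
grab('scene');grab('side');import fit
fit.bar(lo=.215,hi=.24,box=(.42,.51,0,.14))
p=load('side')[0][110:310,180:380];q=load('scene')[0][120:270,200:340]
C=np.zeros((400,800,3),np.uint8);C[:,:400]=cv2.resize(p,(400,400));C[:,400:773]=cv2.resize(q,(373,400))
cv2.imwrite('pics/c4.png',C[:,:,::-1])
E
```

```text
clock: 12.17
eef_pos: [0.4654, 0.0678, 0.1736]
orientation: [-3.142, -0.0, 1.561]
force: [-1.1, 0.0, -2.2]
grip_width: 0.008
finger_force: 58.5
t 12.17 pos [0.4654 0.0678 0.1736] rpy [-3.1415e+00 -3.0000e-04  1.5615e+00] shift cm [ 0.02 10.46  0.26] turn 0.0025 F [-1.1  0.  -2.2] w 0.008 ff 58.45218300819397 j [ 0.14  0.02 -0.21  1.34  0.    1.72]
scene 235 len 0.13356559143863875 mid 0.4691973715440949 0.06804368796758123 dirdeg 89.39705 z [0.2202 0.2295 0.2325]
side 204 len 0.07699456413415501 mid 0.46192050948933294 0.09803526560539874 dirdeg 82.61908 z [0.2174 0.2298 0.2356]
```

View pics/c4.png

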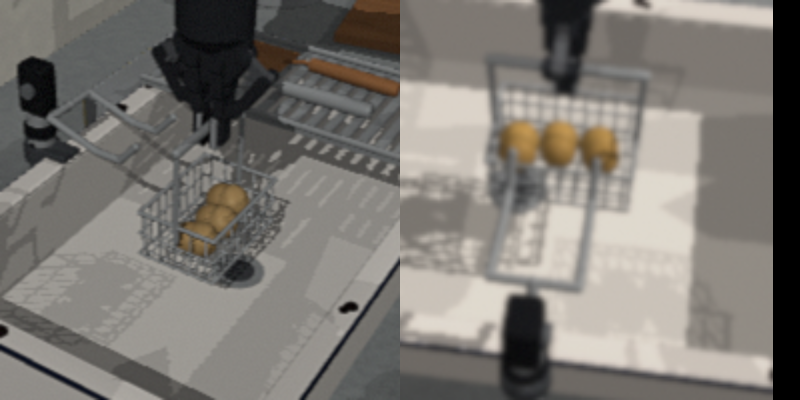

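The basket hangs level in the gripper, potatoes in. The bar mid is y 0.068 and its centre z about 0.226, just short of the prong tips and straddling them. Moving in along x.

```bash

python3 -m creep '[0,0,0.4,0,0.0025,0,0,0.8,0,0,0,0,1.1,0,0,0,0,1.2,0,0,0,-0.1,1.3,0,0,0,0,1.3,0,0,0,0,1.3,0,0,0,0,1.2,0,0,0,0,0.9,0,0,0,0,0.6,0,0]'
python3 -m creep '[0,0,0.3,0,0,0,0,0,0,0,0,0,0,0.2,0,0,0,0,0.4,0,0,0,0,0.6,0,0,0,0,0.6,0,0,0,0,0.6,0,0,0,0,0.6,0,0,0,0,0.5,0,0,0,0,0.3,0]'
python3 -m creep '[0,0,0,0.2,0,0,0,0,0.2,0,0,0,0,0.2,0,0,0,0,0,0]'
python3 to.py '[.57,.067,.1265]' 1.559
```

```text
clock: 13.1
eef_pos: [0.5682, 0.065, 0.1729]
orientation: [-3.141, 0.0, 1.558]
force: [-0.5, 0.5, -3.1]
grip_width: 0.0081
finger_force: 58.5
clock: 13.93
eef_pos: [0.569, 0.065, 0.1345]
orientation: [-3.14, 0.0, 1.558]
force: [-1.0, 0.5, -3.8]
grip_width: 0.0081
finger_force: 58.5
clock: 14.27
eef_pos: [0.5694, 0.065, 0.1293]
orientation: [-3.141, -0.0, 1.558]
force: [-0.9, -0.6, -3.4]
grip_width: 0.008
finger_force: 58.5
t 14.27 pos [0.5694 0.065  0.1293] rpy [-3.1414 -0.      1.5583] shift cm [0.2  0.06 0.28] turn -0.0007 F [-0.9 -0.6 -3.4] w 0.008 ff 58.466307520866394 j [ 0.11  0.23 -0.08  1.27  0.    1.7 ]
```

```bash

python3 -m creep '[0,0,0,0.15,0,0,0,0,0.15,0,0,0,0,0,0]'
python3 -m creep '[0,0,0,0.1,0,0,0,0,0.1,0,0,0,0,0,0,0,0,0,0,0]'
```

```text
clock: 14.52
eef_pos: [0.5694, 0.065, 0.1264]
orientation: [-3.141, 0.0, 1.558]
force: [0.1, 0.6, -3.6]
grip_width: 0.0085
finger_force: 58.5
clock: 14.85
eef_pos: [0.5697, 0.0651, 0.1257]
orientation: [3.14, -0.0, 1.558]
force: [-2.1, -0.3, 5.8]
grip_width: 0.008
finger_force: 59.3
```

Contact on the saddles (Fz flips from -3.6 to +5.8 N). Open and retreat upward.

```bash

python3 -m creep '[2,0,0,0,0,4,0,0,0,0,5,0,0,0,0,5,0,0,0,0,5,0,0,0,0]'
python3 -m creep '[5,0,0,-0.5,0,5,0,0,-1,0,5,0,0,-2,0,5,0,0,-2.5,0,5,0,0,-2.5,0,5,0,0,-2.5,0,5,0,0,-2,0,5,0,0,0,0]'
python3 to.py '[.689,.0655,.235]' 3.1296
python3 - <<'E'
from h import *
grab('scene');grab('side');import fit
fit.bar(lo=.178,hi=.195,box=(.55,.59,-.02,.15))
p=load('side')[0][110:310,180:380];q=load('scene')[0][150:300,200:340]
C=np.zeros((400,800,3),np.uint8);C[:,:400]=cv2.resize(p,(400,400));C[:,400:773]=cv2.resize(q,(373,400))
cv2.imwrite('pics/c5.png',C[:,:,::-1])
E
```

```text
clock: 15.27
eef_pos: [0.5695, 0.0651, 0.1244]
orientation: [-3.141, 0.0, 1.558]
force: [-0.7, -0.6, 0.0]
grip_width: 0.05
finger_force: 0.0
clock: 15.93
eef_pos: [0.571, 0.0652, 0.2603]
orientation: [3.134, -0.001, 1.558]
force: [0.2, 0.1, -0.2]
grip_width: 0.0501
finger_force: 0.0
t 15.93 pos [0.571  0.0652 0.2603] rpy [ 3.1339e+00 -1.0000e-03  1.5583e+00] shift cm [ 0.17 11.78  2.62] turn -1.5713 F [ 0.2  0.1 -0.2] w 0.0501 ff 0.0 j [0.11 0.22 0.21 1.55 0.   1.7 ]
scene 280 len 0.1347204492141471 mid 0.5723362072615616 0.06547477999770669 dirdeg 88.73333 z [0.1788 0.1825 0.1848]
side 209 len 0.13406633744266588 mid 0.5680934285880139 0.06563050499388057 dirdeg 89.2152 z [0.1787 0.1831 0.1854]
```

View pics/c5.png

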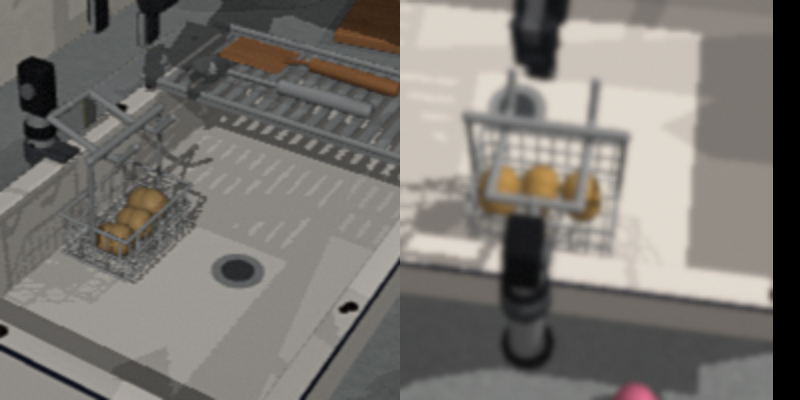

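The basket hangs seated in both saddles: bar mid (0.570, 0.066), top z 0.185 as expected, potatoes inside. Next I turn to pinch along y and go above the grip.

```bash

python3 -m creep '[6,0,0,0,-0.12,6,0,0,0,-0.125,6,0,0,0,-0.125,6,0,0,0,-0.125,6,0,0,0,-0.125,6,0,0,0,-0.125,6,0,0,0,-0.125,6,0,0,0,-0.125,6,0,0,0,-0.125,6,0,0,0,-0.125]' >/dev/null
python3 -m creep '[6,0,0,0,-0.125,6,0,0,0,-0.12,6,0,0,0,-0.08,6,0,0,0,0,6,0,0,0,0]' 
python3 to.py '[.689,.0655,.235]' 3.1296
```

```text
clock: 17.28
eef_pos: [0.5691, 0.065, 0.2537]
orientation: [-3.141, -0.002, 3.126]
force: [0.6, -0.2, -1.0]
grip_width: 0.0598
finger_force: 0.0
t 17.28 pos [0.5691 0.065  0.2537] rpy [-3.1414e+00 -1.5000e-03  3.1259e+00] shift cm [-11.99   0.24   1.85] turn -0.0037 F [ 0.6 -0.2 -1. ] w 0.0598 ff 0.0 j [ 0.11  0.23  0.2   1.54 -0.    0.13]
```

```bash

python3 -m creep '[6,-1,0.2,0,0,6,-2,0,0,0,6,-2.5,0,0,0,6,-2.5,0,0,0,6,-2,0,0,0,6,-1.5,0,0,0,6,-0.5,0,0,0,6,0,0,0,0,6,0,0,0,0]' 
python3 to.py '[.689,.0655,.147]' 3.1296
python3 - <<'E'
from h import *
grab('wrist')
for n in('wrist',):
    p,d,W,k=load(n);P=pts(d,W,k);X,Y,Z=P[...,0],P[...,1],P[...,2]
    m=(d>0)&(Z>.222)&(Z<.236)&(X>.64)&(X<.75)&(Y>.03)&(Y<.1);print('grip top',m.sum(),np.percentile(P[m],[2,50,98],axis=0).round(4))
E
```

```text
clock: 18.03
eef_pos: [0.6891, 0.0654, 0.2541]
orientation: [-3.142, -0.001, 3.127]
force: [-0.7, 0.1, 0.3]
grip_width: 0.0601
finger_force: 0.0
t 18.03 pos [0.6891 0.0654 0.2541] rpy [-3.1415e+00 -1.2000e-03  3.1273e+00] shift cm [-1.000e-02  1.000e-02  1.071e+01] turn -0.0023 F [-0.7  0.1  0.3] w 0.0601 ff 0.0 j [0.09 0.49 0.57 1.65 0.   0.11]
grip top 1977 [[0.6706 0.0518 0.2241]
 [0.686  0.0648 0.2288]
 [0.7039 0.0782 0.2304]]
```

```bash

python3 -m creep '[6,0.1,0,1,0,6,0,0,2,0,6,0,0,2,0,6,0,0,2,0,6,0,0,1.7,0,6,0,0,1.2,0,6,0,0,0.8,0,6,0,0,0,0,6,0,0,0,0]' 
python3 to.py '[.688,.0655,.147]' 3.1296
python3 - <<'E'
from h import *
grab('side')
p=load('side')[0][90:240,130:280]
cv2.imwrite('pics/c6.png',cv2.resize(p,(500,500),interpolation=cv2.INTER_CUBIC)[:,:,::-1])
E
```

```text
clock: 18.83
eef_pos: [0.688, 0.0655, 0.1484]
orientation: [3.142, 0.0, 3.128]
force: [0.6, -0.1, -0.2]
grip_width: 0.0605
finger_force: 0.0
t 18.83 pos [0.688  0.0655 0.1484] rpy [3.1415e+00 3.0000e-04 3.1282e+00] shift cm [-0.   -0.    0.14] turn -0.0014 F [ 0.6 -0.1 -0.2] w 0.0605 ff 0.0 j [0.09 0.45 0.28 1.4  0.   0.11]
```

View pics/c6.png

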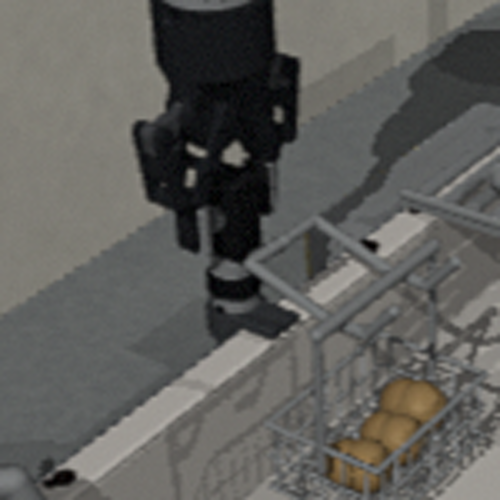

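The +y finger stands at (188,225) beside the button disc at (215,222), and the other finger is on the far side at (265,190). The fingers straddle the grip at the right height, so I close.

```bash

python3 -m creep '[5,0,0,0.1,0,4,0,0,0,0,3,0,0,0,0,2,0,0,0,0,2,0,0,0,0,2,0,0,0,0,2,0,0,0,0,2,0,0,0,0]' 
python3 to.py '[.688,.0655,.147]' 3.1296
```

```text
clock: 19.55
eef_pos: [0.689, 0.0651, 0.148]
orientation: [-3.141, 0.002, 3.128]
force: [-1.1, -2.8, 5.3]
grip_width: 0.0275
finger_force: 61.3
t 19.55 pos [0.689  0.0651 0.148 ] rpy [-3.1415e+00  2.0000e-03  3.1279e+00] shift cm [0.1  0.04 0.1 ] turn -0.0017 F [-1.1 -2.8  5.3] w 0.0275 ff 61.30433678627014 j [ 0.09  0.45  0.28  1.39 -0.    0.11]
```

Width reads 27.5 mm (the 10 mm bar read about 8), so the span is about 29 mm and the button is fully in. Pulling up smoothly.

```bash

python3 -m creep '[2,0,0,-0.2,0,2,0,0,-0.4,0,2,0,0,-0.6,0,2,0,0,-0.7,0,2,0,0,-0.7,0,2,0,0,-0.7,0,2,0,0,-0.7,0,2,0,0,-0.7,0,2,0,0,-0.7,0,2,0,0,-0.7,0]' 
python3 -m creep '[2,0,0,-0.7,0,2,0,0,-0.7,0,2,0,0,-0.7,0,2,0,0,-0.6,0,2,0,0,-0.5,0,2,0,0,-0.3,0,2,0,0,-0.2,0,2,0,0,0,0,2,0,0,0,0]' 
python3 to.py '[.689,.0655,.248]' 3.1296
```

```text
clock: 20.38
eef_pos: [0.6887, 0.0651, 0.2061]
orientation: [-3.141, -0.002, 3.128]
force: [4.3, -2.6, -9.5]
grip_width: 0.0277
finger_force: 60.5
clock: 21.13
eef_pos: [0.6888, 0.0651, 0.2443]
orientation: [-3.141, -0.0, 3.128]
force: [3.8, -3.7, -6.6]
grip_width: 0.028
finger_force: 60.8
t 21.13 pos [0.6888 0.0651 0.2443] rpy [-3.141 -0.     3.128] shift cm [-0.02  0.04 -0.37] turn -0.0016 F [ 3.8 -3.7 -6.6] w 0.028 ff 60.78784883022308 j [ 0.09  0.48  0.53  1.62 -0.    0.11]
```

Past the first stop with about 4 mm left. I creep up until the force shows the end stop.

```bash

python3 -m creep '[2,0,0,-0.2,0,2,0,0,-0.15,0,2,0,0,0,0,2,0,0,0,0]' 
python3 -m creep '[2,0,0,-0.15,0,2,0,0,-0.1,0,2,0,0,0,0,2,0,0,0,0]'
```

```text
clock: 21.47
eef_pos: [0.6888, 0.0651, 0.2477]
orientation: [-3.141, -0.0, 3.128]
force: [4.7, -3.5, -7.1]
grip_width: 0.0279
finger_force: 60.7
clock: 21.8
eef_pos: [0.6887, 0.0651, 0.2482]
orientation: [-3.141, -0.003, 3.128]
force: [6.3, -3.3, -14.6]
grip_width: 0.0276
finger_force: 62.1
```

The end stop is reached: Fz rose to -14.6 N and the motion halted at 100 mm. I verify with the cameras.

```bash

python3 -m creep '[2,0,0,-0.05,0,2,0,0,0,0,2,0,0,0,0,2,0,0,0,0,2,0,0,0,0,2,0,0,0,0]' 
python3 - <<'E'
from h import *
grab('scene');grab('side');import fit
fit.bar(lo=.277,hi=.295,box=(.54,.6,-.02,.15))
for n in('side','scene'):
    p,d,W,k=load(n);P=pts(d,W,k);X,Y,Z=P[...,0],P[...,1],P[...,2]
    q=p.astype(int);m=(d>0)&(q[...,0]>q[...,2]*1.6)&(X>.5)&(X<.65)&(Y>-.02)&(Y<.15)&(Z>.13)&(Z<.22);print(n,'potato px',m.sum(),P[m].mean(0).round(3))
    m=(d>0)&(Z>.26)&(Z<.3)&(X>.53)&(X<.625)&(Y>.0)&(Y<.12); s=P[m]; s=s[(s[:,0]<.535)]; print('tips z',s[:,2].max() if len(s) else None)
cv2.imwrite('pics/c7.png',cv2.resize(load('side')[0],(640,480))[:,:,::-1])
E
```

```text
clock: 22.3
eef_pos: [0.6886, 0.065, 0.2481]
orientation: [-3.141, -0.004, 3.128]
force: [6.8, -2.2, -16.9]
grip_width: 0.0278
finger_force: 61.9
scene 89 len 0.04344355352974229 mid 0.5592840046850546 0.10664946030460128 dirdeg 26.104376 z [0.2785 0.283  0.2889]
side 235 len 0.13596044671805552 mid 0.5676294876295948 0.06572817188747543 dirdeg 89.22334 z [0.2776 0.2824 0.2849]
side potato px 471 [0.563 0.064 0.171]
tips z 0.2984142305261548
scene potato px 18 [0.585 0.092 0.169]
tips z 0.29865798950155975
```

View pics/c7.png

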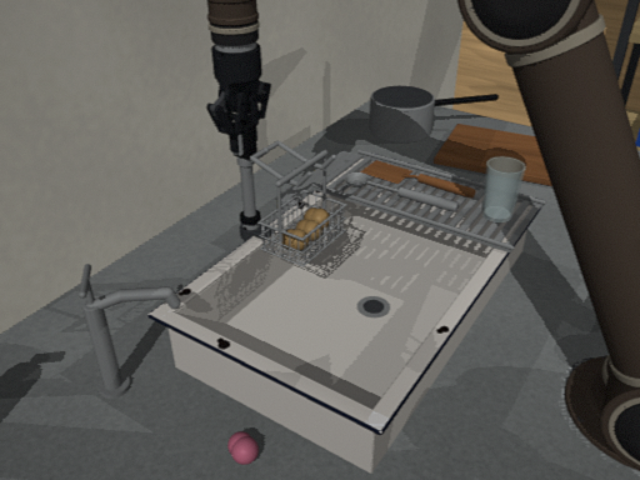

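The hook tips and bar have risen 100 mm (0.1985→0.2985). The basket hangs clear with its potatoes at (310,225), and the tumbler, spatula and spoon look unmoved. Handing in.

```bash
python3 -c "from workcell import *; print(finish_job())"
```

```text
the job is handed in; nothing more can be done
None
```

The job is handed in: the basket hangs on the twin hook with its potatoes, the post measured 100 mm up at its second stop, and the gripper holds it there with the button squeezed in (about 22 s used).

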